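# Tumble a pump housing port-up and dab the port with paste

## Robot

A 6-joint arm with a two-finger parallel gripper is mounted at the origin on the work surface. World frame = base frame: x ahead of the robot, y to its left, z up, the work surface at z = 0. Lengths are in m, angles in rad, forces in N, time in s.
With the tool pointing down it reaches from about 0.35 to 0.85 m from the base axis. Payload 8.1 kg.
Tool frame: the origin (TCP) lies between the finger pads; the fingertips stand 8 mm ahead of it and the grasp point (between the pads) lies 11 mm behind it (robot.tip_reach is the y of the fingertips in the tool frame, in m); y points along the fingers, z is the direction in which the jaws open and shut, and the axes are right-handed (so a half turn about y gives the same grasp; the last joint's range is limited). The gripper opens to 93 mm and grips with 3 to 60 N. Pads are 15 mm wide; open, the fingers measure 128 mm over their backs; the gripper's body (75 mm by 188 mm) begins 65 mm behind the grasp point.
Start: joints at [-1.432, 0.13, 1.488, -0, 1.523, -0.085], TCP at [0.133, -0.585, 0.227] pointing down, gripper open.
Joint ranges: [-2.96, 2.96], [-0.89, 2.26], [0.02, 2.5], [-1.34, 4.48], [0, 2.73], [-2.66, 2.66]. Speed limits (rad/s): [2.39, 2.39, 2.79, 3.14, 3.14, 3.14].

## Interface

Orientations are given as a rotation vector (axis times angle).
In Python, from plant import robot gives the robot as it stands.
- The arm moves only by the tool carry_out, never from a script. Its argument "increments" is a list of rows, each an object with "linear": the shift along the tool's x, y, z in m, a list of three; "yaw": the turn about the tool's y in rad. A call has 1 to 5 rows; each row is the pose to reach, as a shift and turn from the pose measured when the call began, along the tool's axes at that moment; what a row does not reach only later rows make up. A row lasts 1/8 s, in which the tool goes at most 62.5 mm and 10.7 degrees, less where a joint would pass 70% of its speed; a pose out of reach is approached as far as the arm can. A call with a gripper value outside its range is refused whole. "gripper" is the opening, from 0 (shut) to 1 (fully open), set as the call begins (left out, the last holds). The fingers move at their own pace and stop on an object; "newtons" is the grip in N (left out, the last holds). Time passes only in rows, so rows that repeat a pose let the fingers close. It gives the time, the measured TCP pose, the force and the opening at its end, in the units of the state.
- robot.read_state(): the state, without advancing time (a new reading comes with each control period).
- robot.read_camera(name): name is "side" or "top"; returns the picture (420x560x3 uint8, blue, green, red); there is no depth.
- robot.camera_params(name): a dict with "fov_y" (degrees; the focal length in pixels is half the picture's height over the tangent of half this angle, whatever the lens; pixels are square), "cx", "cy" (the principal point, pixels), "R" (3x3) and "t" (3): a world point X has camera coordinates R X + t. Camera axes: x right, y down, z forward; pixel columns grow to the right and rows downward; lengths in m; the calibration is good to about 2 mm. A picture is of the moment at which its call begins. camera_params takes no time and is no camera call.
- robot.close_job(): hands the job in, once; it reports no verdict.
The state is a dict: "t": time; "q": joint angles; "dq": joint speeds; "joint_torque": joint torques, N m; "tool_pos": TCP position; "orientation": TCP orientation; "force": force on the tool from outside, world axes, zero at the start; "wrist_torque": the same for the moment, N m; "opening": finger opening in m.
Only numpy, scipy, OpenCV 4.12 (cv2) and the standard library are available. Lean on these libraries where they do the work, as an engineer would, in place of code of your own. Each camera call takes 0.05 s, during which the arm holds its last target.

## Task

Push the pump housing over the edge of the turn-over step, without lifting it, so that it tumbles once and lies flat on the rubber landing with its brass-ringed port facing up. Then take the brush, dip its bristles well into the orange paste pot, gently dab the middle of the port with them, and lay the brush back across both uprights of its blue rest, between the lips. Leave everything else where it stands.

Things in the scene. Friction and masses are not known exactly. Their poses are not given: they have to be found in the camera images.
- step: Turn-over step, fixed to the bench but placed anew each time. Origin: on the bench, under the middle of the drop edge. Its +x points from the upper level over the edge to the landing; y runs along the edge. Upper level: dark steel, x -140 to 0 mm, y +-70, top 60 mm above the bench, a yellow line along the edge. Landing: black rubber, x 0 to 158 mm, y +-62, top 25 mm above the bench (35 mm drop), with a kerb round its outer three sides, 12 mm above the rubber.
- housing_center (a point): Pump housing: a block-shaped aluminium die casting, 0.35 to 0.7 kg, 60 mm along its own x, 64 along y, 80 along z. This point is its centre. It starts on the upper level standing 80 mm tall, its x roughly along the step's x (within 0.13 rad), the centre 55 to 75 mm before the edge. The port is on its -x face (facing away from the drop), so that one tumble forward turns the port up and leaves the housing 60 mm tall. All faces are flat.
- port (a point): Centre of the port on the housing's -x face: black disc 26 mm across in a brass ring 38 mm across, flush. Axes as the housing's.
- rest: Blue brush rest, fixed, placed anew each time. Origin: on the bench under its middle. Two upright plates across its x axis at x = +-40 mm, each 8 mm thick and 46 mm wide in y, the bearing top 85 mm above the bench; on it a lip 10 mm high at each side, leaving 32 mm between the lips. Between the uprights 72 mm is open down to a base plate 10 mm high (100 by 60 mm).
- brush_grip (a point): Cranked brush, about 80 g: wooden handle 134 mm long along its own x, 16 mm wide (y) and 16 mm high (z); this point is the middle of the handle, half-way up. It starts lying across both uprights of the rest along the rest's x, the head hanging down outside the +x upright. To be gripped across y between the uprights.
- brush_tip (a point): End of the bristles, 60 mm along +x from the handle's middle and 73 mm below it (own -z). The bristles are black, 18 mm across, in a copper ferrule under a steel neck; they give up to 10 mm upwards against a light spring (2.5 N at the full 10 mm). Axes as the brush's.
- paste_pot: Orange plastic pot, open, loose, 0.3 kg: 76 mm across at the rim, wall 4 mm, 50 mm high. Origin: centre of its underside. The inner floor is about 5 mm up. Stands at one of two places; the grey pot of the same shape at the other.
- grey_pot: Grey plastic pot of the same shape and size: not the paste pot, leave it alone.
- spanner: Steel open-ended spanner, 150 mm long, lying on the bench: leave alone.
- coupling: Brass hose coupling, 26 mm across, 40 mm high, standing: leave alone.
- plug: Black sensor plug, 30 mm square, 44 mm high: leave alone.

How it is judged:
On the way, in this order (a step that is already met when the one before it is completed fails the run):
1. The housing lies still on the landing, port up (angle between housing_center's own x axis and vertical above 3.04 rad and z of housing_center in the frame of step between 0.045 and 0.065 m and x of housing_center in the frame of step between 0.02 and 0.15 m and y of housing_center in the frame of step between -0.055 and 0.055 m and linear speed of housing below 0.02 m/s), for 0.2 s.
2. The bristle tip is inside the orange pot, at least 12 mm below its rim (z of brush_tip in the frame of paste_pot between 0 and 0.038 m and horizontal distance between brush_tip and paste_pot below 0.032 m), for 0.1 s.
3. The bristle tip touches the port within 15 mm of its centre (distance between brush_tip and port below 0.015 m and contact force between brush and housing above 0.1 N), for 0.1 s.
At the end, for the whole second after the job is handed in: Housing at rest on the landing, port up within 0.1 rad, centre 20-150 mm past the edge, within 55 mm of the centre line; brush at rest level (0.15 rad), bristles down, between the lips of both uprights, its middle within 25 mm along and 15 mm across of the rest's; orange pot upright (0.1 rad) (all of step 1 and linear speed of brush below 0.02 m/s and angle between brush_grip's own z axis and vertical below 0.15 rad and z of brush_grip in the frame of rest between 0.087 and 0.101 m and y of brush_grip in the frame of rest between -0.015 and 0.015 m and x of brush_grip in the frame of rest between -0.025 and 0.025 m and angle between paste_pot's own z axis and vertical below 0.1 rad); the robot touches nothing.
It fails at once if The housing is lifted: its centre rises more than 25 mm above its starting height (z of housing_center in the frame of step above 0.125 m).
It fails at once if The brush presses on the housing with more than 15 N (contact force between brush and housing above 15 N).
It fails at once if The orange pot is tipped by more than 0.35 rad or shifted by more than 40 mm (angle between paste_pot's own z axis and vertical above 0.35 rad or distance of paste_pot from where it was at the start of the episode above 0.04 m).
It fails at once if A bystander (grey pot, spanner, coupling, plug) is shifted by more than 30 mm (distance of any of grey_pot, spanner, coupling, plug from where it was at the start of the episode above 0.03 m).
It also fails if it takes over 64 s, if anything falls off the work surface, if the arm or the gripper's body presses on something with over 40 N, if the wrist force passes 120 N, or if a joint passes its speed limit or range.

## Working session

There is one attempt and no reset: what is moved stays moved. The work goes in short steps, Python scripts to look and compute and a tool call to move; the robot and the scene stay as the last step left them, time stands still between calls to the robot, and variables do not carry over. Pictures are saved under pics/ and viewed, and the job is handed in when it is done.

Besides the shell and the picture viewer there is one more tool, called after "Request:" by a JSON object that holds its "name" and its "arguments", one argument or row to a line. carry_out: Moves the arm, as the interface text tells. Its arguments: {"type":"object","properties":{"increments":{"type":"array","items":{"type":"object","properties":{"linear":{"type":"array","items":{"type":"number"}},"yaw":{"type":"number"}}}},"gripper":{"type":"number"},"newtons":{"type":"number"}},"required":["increments"]}

```bash
ls; mkdir -p pics; python3 - <<'E'
from plant import robot
import cv2
for n in("side","top"):
    cv2.imwrite(f"pics/{n}0.png",robot.read_camera(n)); print(robot.camera_params(n))
print(robot.read_state(), robot.tip_reach)
E
```

```text
pics
{'fov_y': 55.08264633199703, 'cx': 282.21972500858965, 'cy': 205.22862100248065, 'R': array([[-0.72695655, -0.68650157, -0.01580429],
       [-0.45007112,  0.49372355, -0.74409209],
       [ 0.51862334, -0.53380956, -0.6678901 ]]), 't': array([0.40931459, 0.30699339, 0.6294884 ])}
{'fov_y': 55.07967677253662, 'cx': 274.0531048958982, 'cy': 218.89789686134748, 'R': array([[-0.02296951, -0.99963336,  0.0143371 ],
       [-0.99632748,  0.02170561, -0.08282765],
       [ 0.08248609, -0.01618696, -0.99646075]]), 't': array([0.03214028, 0.54415781, 0.84354849])}
{'t': 0.1, 'q': array([-1.43238051e+00,  1.31094218e-01,  1.48917626e+00,  1.17407970e-06,
        1.52299273e+00, -8.53811083e-02]), 'dq': array([ 0.0012682 , -0.00072094, -0.00121365,  0.00179263,  0.00056406,
       -0.00027341]), 'joint_torque': array([ 2.67557280e-04, -5.61340570e+01, -4.93094766e+01,  7.68810301e-02,
        2.90262583e-02, -5.74818000e-05]), 'tool_pos': array([ 0.13312383, -0.5845306 ,  0.22568398]), 'orientation': array([-0.23636081,  2.10481742, -2.10128321]), 'force': array([-0.03514545, -0.4512861 , -1.4047287 ]), 'wrist_torque': array([0.01531036, 0.06001846, 0.06380035]), 'opening': 0.09267916703723861} 0.008
```

View pics/side0.png

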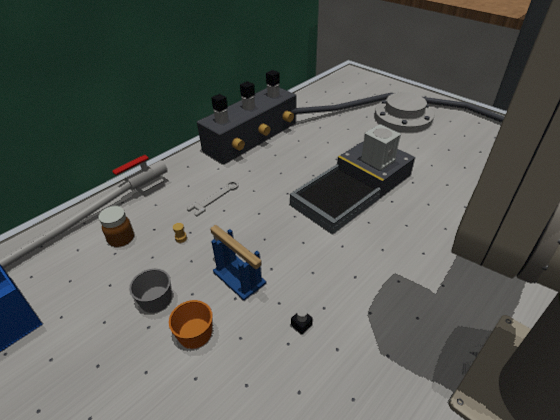

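View pics/top0.png

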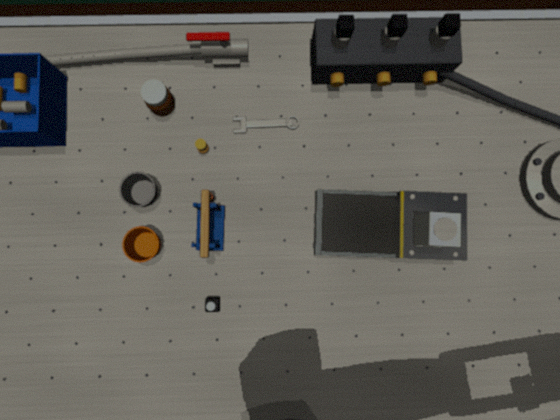

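```bash
python3 - <<'E'
import cv2
t=cv2.imread("pics/top0.png");s=cv2.imread("pics/side0.png")
def c(im,x0,y0,x1,y1,k,n): cv2.imwrite("pics/"+n,cv2.resize(im[y0:y1,x0:x1],None,fx=k,fy=k,interpolation=cv2.INTER_CUBIC))
c(t,310,180,475,270,4.5,"c1.png"); c(t,110,160,240,270,5,"c2.png")
c(s,280,110,430,230,5,"c3.png"); c(s,120,215,280,350,4,"c4.png")
E
```

```text
(no output)
```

View pics/c1.png

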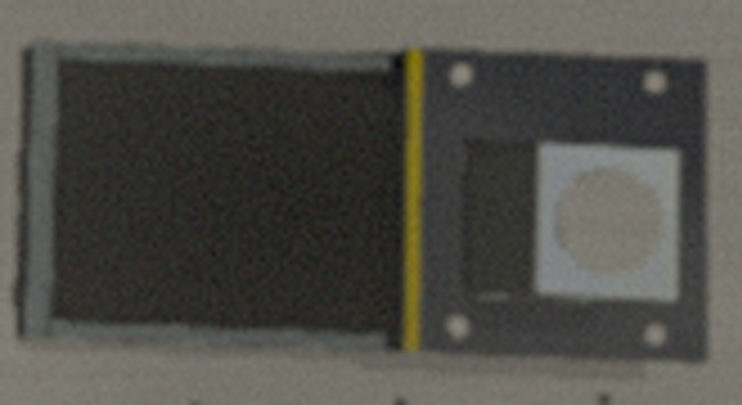

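View pics/c2.png

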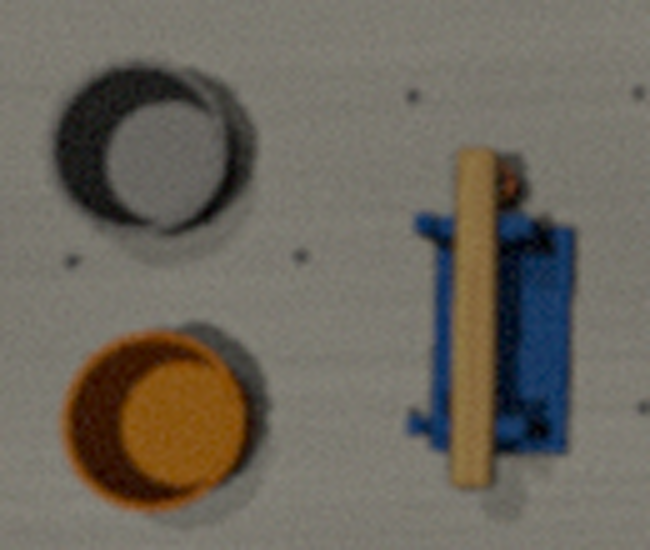

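View pics/c3.png

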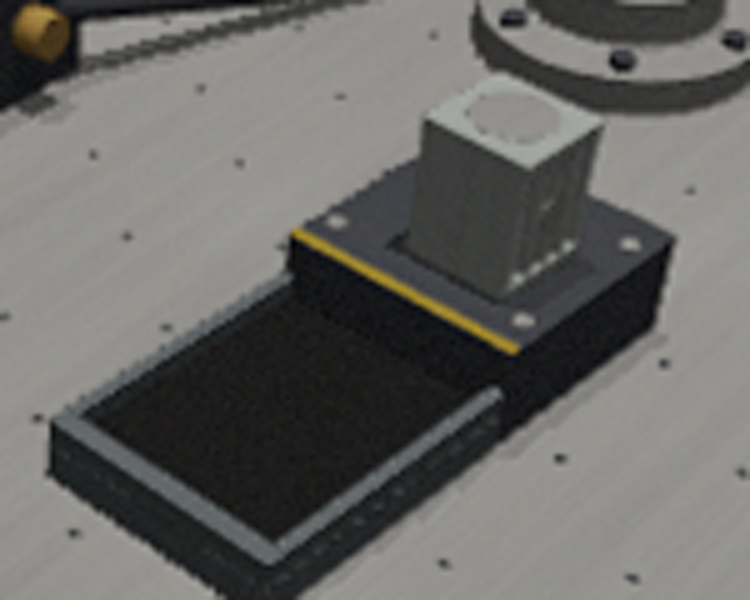

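View pics/c4.png

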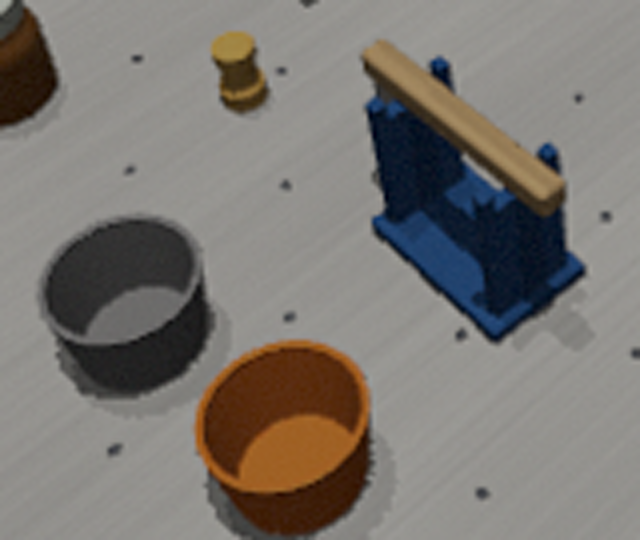

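```bash
cat > h.py <<'E'
from plant import robot
import numpy as np, cv2
def px(c,off,k): return (np.array(c,float)+.5)/k-.5+np.array(off)
def ray(name,uv,z):
    p=robot.camera_params(name);f=210/np.tan(np.radians(p["fov_y"]/2))
    d=p["R"].T@np.array([(uv[0]-p["cx"])/f,(uv[1]-p["cy"])/f,1]);o=-p["R"].T@p["t"]
    return o+d*(z-o[2])/d[2]
def proj(name,X):
    p=robot.camera_params(name);f=210/np.tan(np.radians(p["fov_y"]/2))
    c=p["R"]@np.array(X)+p["t"];return np.array([p["cx"],p["cy"]])+f*c[:2]/c[2]
E
python3 - <<'E'
from h import *
np.set_printoptions(precision=4,suppress=True)
def show(l,n,off,k,pts,z):
    for p in pts: print(l,n,p,ray(n,px(p,off,k),z)[:2])
A=((310,180),4.5);B=((110,160),5);C=((280,110),5);D=((120,215),4)
show("edge","top",*A,[(406,50),(403,350)],.06);show("edge","side",*C,[(292,232),(518,352)],.06)
show("rear","top",*A,[(706,61),(706,360)],.06);show("rear","side",*C,[(675,238)],.06)
show("hous","top",*A,[(537,143),(681,149),(680,301),(534,293)],.14)
show("hous","side",*C,[(425,120),(503,72),(603,123),(533,167)],.14)
show("handle","top",*B,[(457,149),(496,149),(491,489),(450,487)],.101)
show("handle","side",*D,[(382,40),(365,52),(543,200),(566,183)],.101)
show("orange","top",*B,[(155,420)],.05);show("orange","side",*D,[(283,417)],.05)
show("grey","top",*B,[(142,146)],.05);show("grey","side",*D,[(122,280)],.05)
show("kerb","top",*A,[(25,47),(22,340)],.037);show("kerb","side",*C,[(60,420),(273,560)],.037)
print(ray("top",(210,303),.044),ray("top",(202,147),.04))
s=robot.read_state()
from scipy.spatial.transform import Rotation as R
print(R.from_rotvec(s["orientation"]).as_matrix())
E
```

```text
edge top (406, 50) [ 0.5947 -0.2421]
edge top (403, 350) [ 0.4569 -0.234 ]
edge side (292, 232) [ 0.5954 -0.2431]
edge side (518, 352) [ 0.4563 -0.2362]
rear top (706, 61) [ 0.5866 -0.3812]
rear top (706, 360) [ 0.4492 -0.3726]
rear side (675, 238) [ 0.4489 -0.3683]
hous top (537, 143) [ 0.5428 -0.2681]
hous top (681, 149) [ 0.539  -0.3282]
hous top (680, 301) [ 0.476  -0.3239]
hous top (534, 293) [ 0.4806 -0.2634]
hous side (425, 120) [ 0.5396 -0.2635]
hous side (503, 72) [ 0.5366 -0.3253]
hous side (603, 123) [ 0.4758 -0.3172]
hous side (533, 167) [ 0.4798 -0.263 ]
handle top (457, 149) [0.5994 0.1631]
handle top (496, 149) [0.5991 0.1479]
handle top (491, 489) [0.4663 0.1511]
handle top (450, 487) [0.4675 0.1669]
handle side (382, 40) [0.5979 0.1526]
handle side (365, 52) [0.5976 0.1636]
handle side (543, 200) [0.4667 0.1691]
handle side (566, 183) [0.4661 0.1553]
orange top (155, 420) [0.4974 0.2966]
orange side (283, 417) [0.4952 0.3007]
grey top (142, 146) [0.6116 0.3025]
grey side (122, 280) [0.6091 0.3074]
kerb top (25, 47) [ 0.6032 -0.0688]
kerb top (22, 340) [ 0.4652 -0.063 ]
kerb side (60, 420) [ 0.6013 -0.0738]
kerb side (273, 560) [ 0.4682 -0.0665]
[0.3724 0.156  0.044 ] [0.7004 0.1703 0.04  ]
[[-0.9751 -0.0002  0.2219]
 [-0.2219  0.0017 -0.9751]
 [-0.0001 -1.     -0.0017]]
```

The pixel positions are consistent between the cameras to about 3 mm. In the top view, the drop edge is at u≈399 and the housing top spans (429–461, 211–247). The orange pot is at (141,244), the grey pot at (138,189), and the brush handle runs along u≈205, v 190–257. I'll push with the two fingers side by side on the port face.

```bash
cat >> h.py <<'E'
from scipy.spatial.transform import Rotation as Rn
def rel(target,ang=None):
    "world target -> tool-axis shift; ang = desired world heading of tool x (deg)"
    s=robot.read_state();M=Rn.from_rotvec(s["orientation"]).as_matrix()
    a=np.degrees(np.arctan2(M[1,0],M[0,0]))
    out=M.T@(np.array(target)-s["tool_pos"])
    y=0 if ang is None else -np.radians((ang-a+180)%360-180)
    print("t",round(s["t"],2),"pos",s["tool_pos"].round(4),"head",round(a,2),"q",s["q"].round(2),"F",s["force"].round(1),"open",round(s["opening"],4));print("lin",out.round(4),"yaw",round(y,3),"tooldown",M[:,1].round(3))
E
python3 -c "
from h import *
rel([.505,-.352,.23],-93.5)"
```

```text
t 0.1 pos [ 0.1331 -0.5845  0.2257] head -167.18 q [-1.43  0.13  1.49  0.    1.52 -0.09] F [-0.  -0.5 -1.4] open 0.0927
lin [-0.4142 -0.004  -0.1442] yaw -1.286 tooldown [-0.     0.002 -1.   ]
```

Request:
{"name": "carry_out", "arguments": {
  "increments": [
    {"linear": [-0.055,0,-0.019],"yaw": -0.17},
    {"linear": [-0.11,0,-0.038],"yaw": -0.34},
    {"linear": [-0.165,-0.002,-0.057],"yaw": -0.51},
    {"linear": [-0.22,-0.004,-0.076],"yaw": -0.68},
    {"linear": [-0.275,-0.004,-0.095],"yaw": -0.85}
  ],
  "gripper": 0.22
}}

```text
t: 0.72
tool_pos: [0.3815, -0.4296, 0.2298]
orientation: [-0.934, 1.563, -1.56]
force: [0.4, -1.1, 0.4]
opening: 0.0477
```

```bash
python3 -c "
from h import *
rel([.505,-.352,.23],-93.5)"
```

```text
t 0.72 pos [ 0.3815 -0.4296  0.2298] head -118.16 q [-0.93  0.06  1.56  0.    1.53 -0.44] F [ 0.4 -1.1  0.4] open 0.0477
lin [-1.267e-01 -1.000e-04  7.220e-02] yaw -0.43 tooldown [-0.     0.002 -1.   ]
```

Request:
{"name": "carry_out", "arguments": {
  "increments": [
    {"linear": [-0.05,0,0.029],"yaw": -0.17},
    {"linear": [-0.1,0,0.057],"yaw": -0.34},
    {"linear": [-0.127,0,0.072],"yaw": -0.43},
    {"linear": [-0.127,0,0.072],"yaw": -0.43},
    {"linear": [-0.127,0,0.072],"yaw": -0.43}
  ]
}}

```text
t: 1.35
tool_pos: [0.5043, -0.3518, 0.2293]
orientation: [-1.179, 1.257, -1.253]
force: [-0.0, -0.0, -0.2]
opening: 0.0205
```

```bash
python3 -c "
from h import *
rel([.5055,-.352,.093],-94)
cv2.imwrite('pics/t1.png',robot.read_camera('top')[150:300,300:500].repeat(4,0).repeat(4,1))
cv2.imwrite('pics/s1.png',robot.read_camera('side'))
"
```

```text
t 1.35 pos [ 0.5043 -0.3518  0.2293] head -93.6 q [-0.69  0.17  1.44  0.    1.53 -0.63] F [-0.  -0.  -0.2] open 0.0205
lin [0.0004 0.1363 0.0015] yaw 0.007 tooldown [-0.001  0.002 -1.   ]
```

View pics/t1.png

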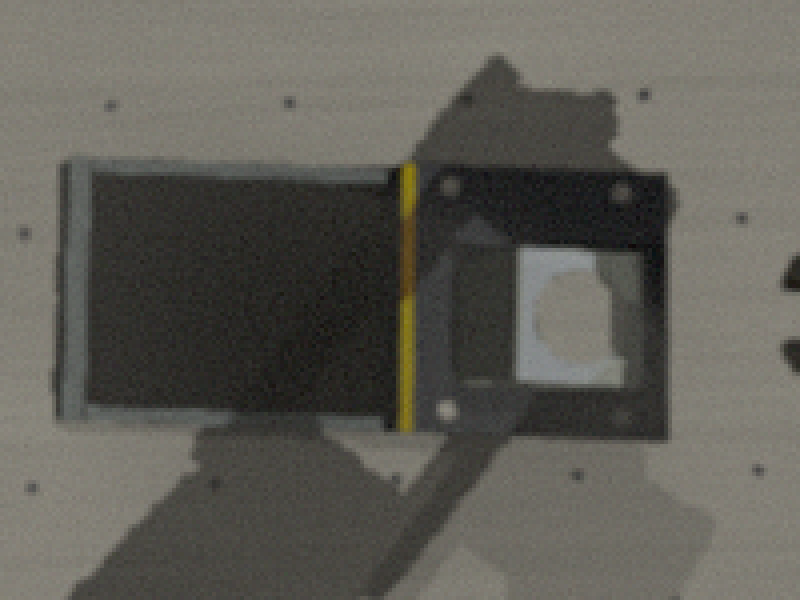

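View pics/s1.png

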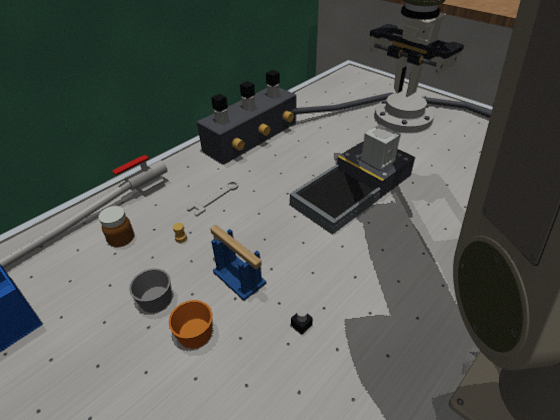

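```bash
python3 -c "
from h import *
for X in ([.504,-.352,.221],[.504,-.352,.30]): print(proj('top',X),proj('side',X))"
```

```text
[499.61740576 228.54463972] [403.7781341  93.6197879]
[530.38819545 225.3754699 ] [410.50739761  59.96722976]
```

The fingertips appear at (498,229) in the top view and (404,90) in the side view, where the calibration predicts them. They are centred on the housing. I'll lower now.

Request:
{"name": "carry_out", "arguments": {
  "increments": [
    {"linear": [0,0.045,0.001]},
    {"linear": [0,0.09,0.001]},
    {"linear": [0,0.12,0.001]},
    {"linear": [0,0.136,0.001]},
    {"linear": [0,0.136,0.001]}
  ]
}}

```text
$.increments[0]: bad value
```

```bash
python3 -c "
from h import *
rel([.506,-.332,.093],-94)
cv2.imwrite('pics/s2.png',robot.read_camera('side')[80:220,290:430].repeat(4,0).repeat(4,1))
"
```

```text
t 1.45 pos [ 0.5039 -0.3524  0.2297] head -93.65 q [-0.69  0.17  1.44  0.    1.53 -0.63] F [-0.3 -0.2  1.1] open 0.0202
lin [-0.0203  0.1367  0.0009] yaw 0.006 tooldown [-0.001  0.002 -1.   ]
```

View pics/s2.png

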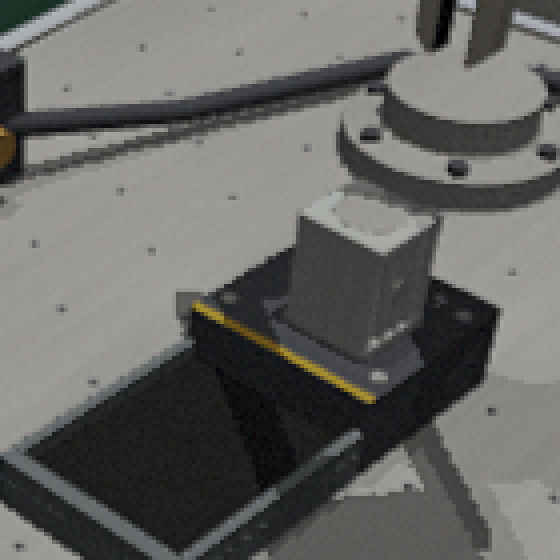

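The call was refused because yaw is required. I'll repeat it with yaw.

Request:
{"name": "carry_out", "arguments": {
  "increments": [
    {"linear": [0,0.045,0.001],"yaw": 0},
    {"linear": [0,0.09,0.001],"yaw": 0},
    {"linear": [0,0.12,0.001],"yaw": 0},
    {"linear": [0,0.136,0.001],"yaw": 0},
    {"linear": [0,0.136,0.001],"yaw": 0}
  ]
}}

```text
t: 2.12
tool_pos: [0.5039, -0.3523, 0.093]
orientation: [-1.177, 1.26, -1.254]
force: [-0.0, 0.3, 0.4]
opening: 0.0203
```

```bash
python3 -c "
from h import *
rel([.506,-.332,.093],-94)
cv2.imwrite('pics/s3.png',robot.read_camera('side')[80:220,290:430].repeat(4,0).repeat(4,1))
"
```

```text
t 2.12 pos [ 0.5039 -0.3523  0.093 ] head -93.72 q [-0.69  0.27  1.58  0.    1.3  -0.63] F [-0.   0.3  0.4] open 0.0203
lin [-0.0204  0.      0.0008] yaw 0.005 tooldown [-0.002  0.003 -1.   ]
```

View pics/s3.png

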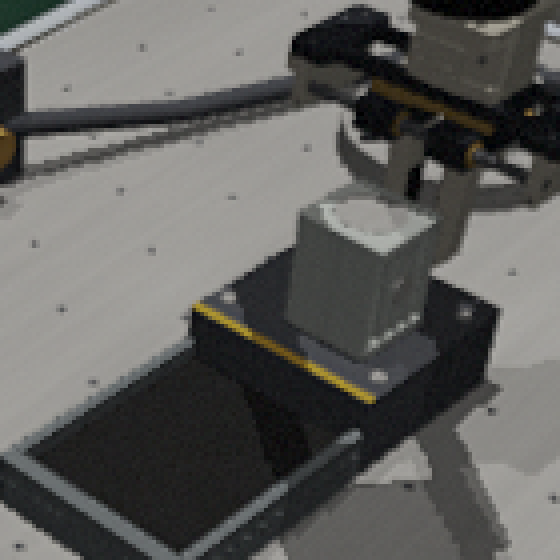

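Request:
{"name": "carry_out", "arguments": {
  "increments": [
    {"linear": [-0.012,0,0],"yaw": 0},
    {"linear": [-0.022,0,0],"yaw": 0},
    {"linear": [-0.032,0,0],"yaw": 0},
    {"linear": [-0.042,0,0],"yaw": 0},
    {"linear": [-0.052,0,0],"yaw": 0}
  ]
}}

```text
t: 2.8
tool_pos: [0.5092, -0.3017, 0.0965]
orientation: [-1.178, 1.254, -1.259]
force: [-1.1, -5.6, 3.9]
opening: 0.0204
```

```bash
python3 -c "
from h import *
rel([.508,-.275,.093],-94)
cv2.imwrite('pics/s4.png',robot.read_camera('side')[80:220,290:430].repeat(4,0).repeat(4,1))
"
```

```text
t 2.8 pos [ 0.5092 -0.3017  0.0965] head -93.69 q [-0.62  0.2   1.65 -0.    1.28 -0.56] F [-1.1 -5.6  3.9] open 0.0204
lin [-0.0266  0.0034 -0.0029] yaw 0.005 tooldown [ 0.002 -0.002 -1.   ]
```

View pics/s4.png

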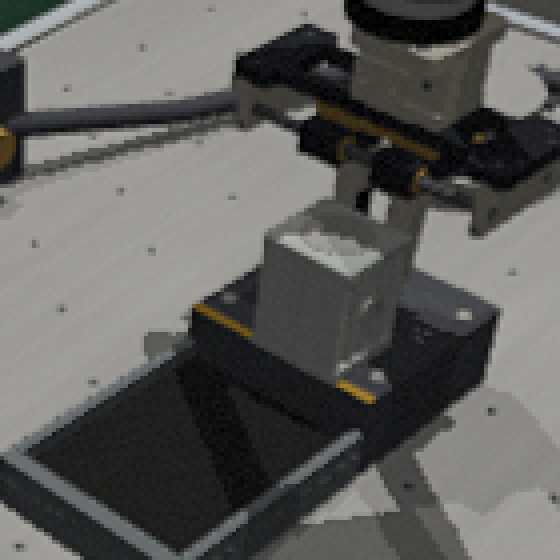

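Request:
{"name": "carry_out", "arguments": {
  "increments": [
    {"linear": [-0.008,0.002,0],"yaw": 0},
    {"linear": [-0.016,0.003,0],"yaw": 0},
    {"linear": [-0.024,0.003,0],"yaw": 0},
    {"linear": [-0.032,0.003,0],"yaw": 0},
    {"linear": [-0.034,0.003,0],"yaw": 0}
  ]
}}

```text
t: 3.48
tool_pos: [0.5118, -0.2657, 0.0938]
orientation: [-1.177, 1.253, -1.257]
force: [0.7, -0.7, -0.3]
opening: 0.0208
```

```bash
python3 -c "
from h import *
rel([.508,-.275,.093],-94)
cv2.imwrite('pics/s5.png',robot.read_camera('side')[80:220,290:430].repeat(4,0).repeat(4,1))
"
```

```text
t 3.48 pos [ 0.5118 -0.2657  0.0938] head -93.63 q [-0.57  0.17  1.7   0.    1.27 -0.51] F [ 0.7 -0.7 -0.3] open 0.0208
lin [ 0.0095  0.0008 -0.0032] yaw 0.007 tooldown [ 0.003 -0.001 -1.   ]
```

View pics/s5.png

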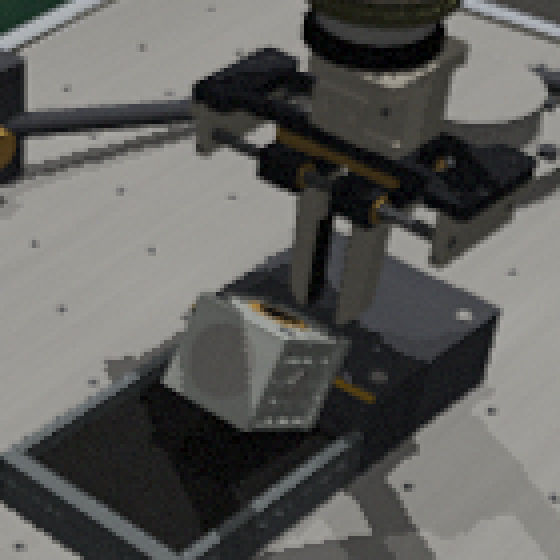

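It is tipping freely now. I'll rise out of the way and look again.

Request:
{"name": "carry_out", "arguments": {
  "increments": [
    {"linear": [0.015,0,0],"yaw": 0},
    {"linear": [0.02,-0.03,0],"yaw": 0},
    {"linear": [0.02,-0.08,0],"yaw": 0},
    {"linear": [0.02,-0.13,0],"yaw": 0},
    {"linear": [0.02,-0.14,0],"yaw": 0}
  ]
}}

```text
t: 4.15
tool_pos: [0.5114, -0.2874, 0.2379]
orientation: [-1.176, 1.248, -1.262]
force: [0.7, -0.5, 0.1]
opening: 0.0202
```

```bash
python3 -c "
from h import *
rel([.530,.158,.23],180)
cv2.imwrite('pics/s6.png',robot.read_camera('side')[90:230,280:420].repeat(4,0).repeat(4,1))
cv2.imwrite('pics/t6.png',robot.read_camera('top')[150:300,300:500].repeat(4,0).repeat(4,1))
"
```

```text
t 4.15 pos [ 0.5114 -0.2874  0.2379] head -93.65 q [-0.6   0.08  1.52  0.    1.53 -0.54] F [ 0.7 -0.5  0.1] open 0.0202
lin [-0.4457  0.0063 -0.0099] yaw 1.507 tooldown [ 0.008 -0.004 -1.   ]
```

View pics/s6.png

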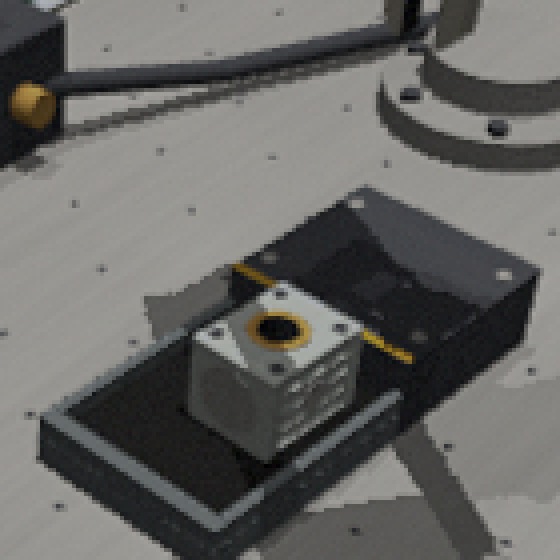

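View pics/t6.png

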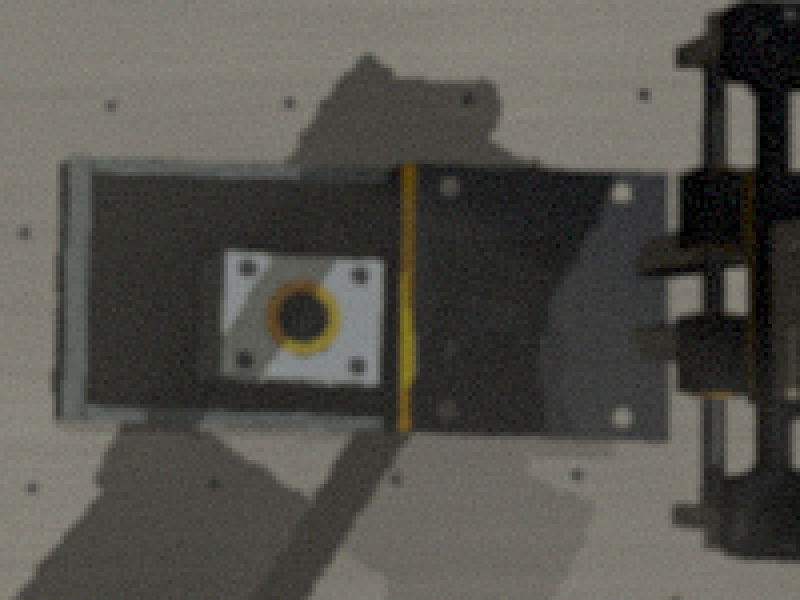

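The housing landed flat with the port up. The port is at about (375.5,229) in the top view and (349,171.5) in the side view. I'll compute the port and brush positions, then go to the brush.

```bash
python3 -c "
from h import *
print(ray('top',px((303,317),(300,150),4),.085),ray('side',px((278,328),(280,90),4),.085))
o=np.array([.526,-.239])
rel([.532,.1585,.20],-1.7)"
```

```text
[ 0.51515796 -0.18088875  0.085     ] [ 0.51739544 -0.18047044  0.085     ]
t 4.25 pos [ 0.5104 -0.2864  0.2346] head -93.65 q [-0.6   0.08  1.52  0.    1.53 -0.54] F [ 1.  -0.4 -0.2] open 0.0206
lin [-0.4455  0.034  -0.0069] yaw -1.605 tooldown [ 0.004 -0.002 -1.   ]
```

Request:
{"name": "carry_out", "arguments": {
  "increments": [
    {"linear": [-0.05,0,-0.001],"yaw": -0.17},
    {"linear": [-0.1,0.0,-0.001],"yaw": -0.34},
    {"linear": [-0.15,0,-0.002],"yaw": -0.51},
    {"linear": [-0.2,0,-0.003],"yaw": -0.68},
    {"linear": [-0.25,0,-0.004],"yaw": -0.85}
  ],
  "gripper": 0.6,
  "newtons": 30
}}

```text
t: 4.88
tool_pos: [0.521, -0.0353, 0.2315]
orientation: [-1.484, 0.609, -0.609]
force: [1.1, -0.6, 0.3]
opening: 0.0555
```

```bash
python3 -c "
from h import *
rel([.532,.1585,.20],-1.7)"
```

```text
t 4.88 pos [ 0.521  -0.0353  0.2315] head -44.64 q [-0.17 -0.08  1.7  -0.    1.53 -0.96] F [ 1.1 -0.6  0.3] open 0.0555
lin [-0.1284  0.0313  0.1456] yaw -0.749 tooldown [ 0.    -0.001 -1.   ]
```

Request:
{"name": "carry_out", "arguments": {
  "increments": [
    {"linear": [-0.035,0,0.04],"yaw": -0.18},
    {"linear": [-0.07,0.0,0.08],"yaw": -0.36},
    {"linear": [-0.105,0.01,0.12],"yaw": -0.54},
    {"linear": [-0.128,0.02,0.146],"yaw": -0.72},
    {"linear": [-0.128,0.031,0.146],"yaw": -0.749}
  ]
}}

```text
t: 5.5
tool_pos: [0.5311, 0.1603, 0.1972]
orientation: [-1.572, 0.023, -0.016]
force: [-0.2, -0.4, -0.1]
opening: 0.0558
```

```bash
python3 -c "
from h import *
rel([.532,.1585,.082],-1.7)
cv2.imwrite('pics/s7.png',robot.read_camera('side')[180:320,150:310].repeat(4,0).repeat(4,1))
rel([.532,.1585,.082],-1.7)
"
```

```text
t 5.5 pos [0.5311 0.1603 0.1972] head -1.42 q [ 0.2   0.03  1.65 -0.    1.47 -1.34] F [-0.2 -0.4 -0.1] open 0.0558
lin [ 0.0014  0.1152 -0.0016] yaw 0.005 tooldown [-0.004 -0.001 -1.   ]
t 5.55 pos [0.5305 0.1586 0.1956] head -1.55 q [ 0.2   0.03  1.65 -0.    1.47 -1.34] F [-0.5 -0.1 -1.7] open 0.0558
lin [0.0021 0.1136 0.0002] yaw 0.003 tooldown [-0.006 -0.002 -1.   ]
```

View pics/s7.png

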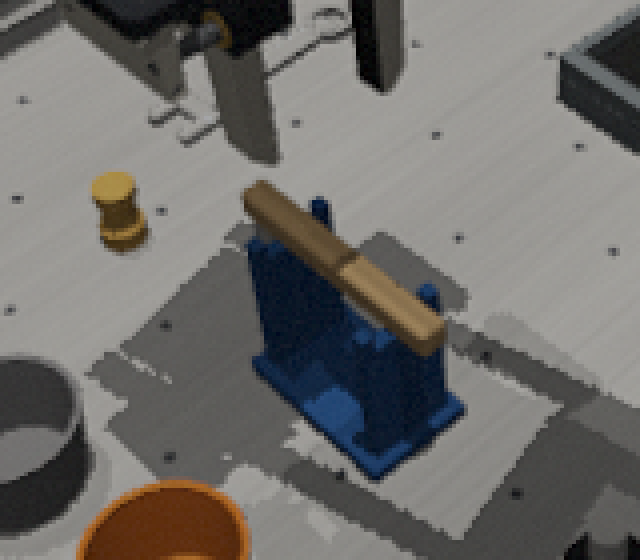

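The fingers straddle the handle line. I'll descend.

Request:
{"name": "carry_out", "arguments": {
  "increments": [
    {"linear": [0.002,0.04,0],"yaw": 0},
    {"linear": [0.002,0.08,0],"yaw": 0},
    {"linear": [0.002,0.105,0],"yaw": 0},
    {"linear": [0.002,0.114,0],"yaw": 0},
    {"linear": [0.002,0.114,0],"yaw": 0}
  ]
}}

```text
t: 6.18
tool_pos: [0.5315, 0.1573, 0.081]
orientation: [-1.574, 0.029, -0.017]
force: [0.9, -0.1, -0.1]
opening: 0.0557
```

```bash
python3 -c "
from h import *
rel([.532,.1585,.082],-1.7)
cv2.imwrite('pics/s8.png',robot.read_camera('side')[180:320,150:310].repeat(4,0).repeat(4,1))
cv2.imwrite('pics/t8.png',robot.read_camera('top')[150:290,110:300].repeat(4,0).repeat(4,1))
"
```

```text
t 6.17 pos [0.5315 0.1573 0.081 ] head -1.66 q [ 0.2   0.13  1.76 -0.    1.26 -1.35] F [ 0.9 -0.1 -0.1] open 0.0557
lin [ 0.0005 -0.001   0.0013] yaw 0.001 tooldown [-0.007 -0.003 -1.   ]
```

View pics/s8.png

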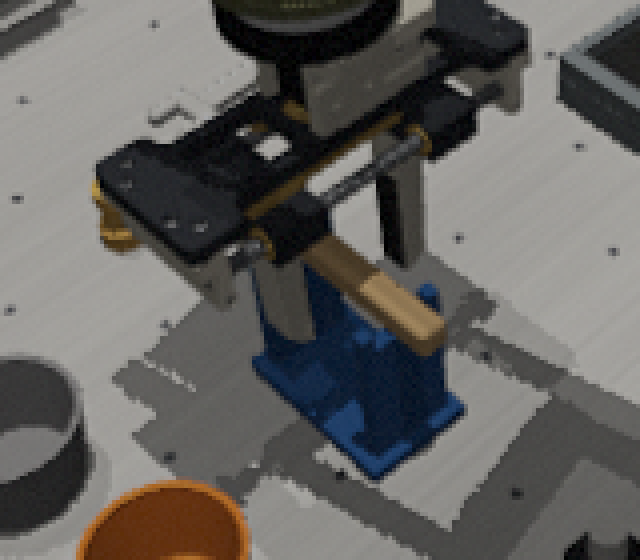

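View pics/t8.png

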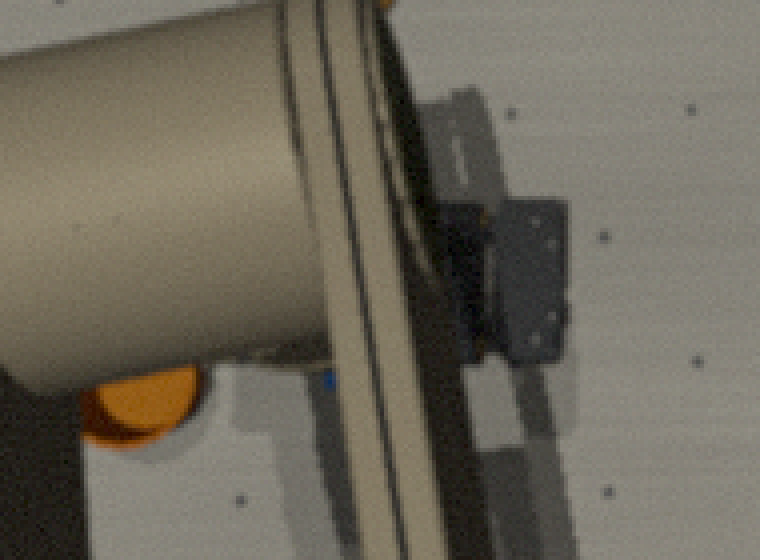

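Request:
{"name": "carry_out", "arguments": {
  "increments": [
    {"linear": [0,0,0.001],"yaw": 0},
    {"linear": [0,0,0.001],"yaw": 0},
    {"linear": [0,0,0.001],"yaw": 0},
    {"linear": [0,0,0.001],"yaw": 0}
  ],
  "gripper": 0,
  "newtons": 30
}}

```text
t: 6.78
tool_pos: [0.5328, 0.159, 0.0829]
orientation: [-1.573, 0.025, -0.019]
force: [0.4, 0.8, -0.6]
opening: 0.0205
```

Request:
{"name": "carry_out", "arguments": {
  "increments": [
    {"linear": [0,0,0],"yaw": 0},
    {"linear": [0,0,0],"yaw": 0}
  ]
}}

```text
t: 7.02
tool_pos: [0.5328, 0.159, 0.0828]
orientation: [-1.573, 0.025, -0.019]
force: [-0.8, -0.5, 0.7]
opening: 0.0155
```

```bash
python3 -c "
from h import *
rel([.532,.1585,.082],-1.7)
"
```

```text
t 7.03 pos [0.5328 0.159  0.0828] head -1.6 q [ 0.2   0.13  1.76 -0.    1.26 -1.34] F [-0.8 -0.5  0.7] open 0.0155
lin [-0.0007  0.0008 -0.0005] yaw 0.002 tooldown [-0.004 -0.002 -1.   ]
```

Request:
{"name": "carry_out", "arguments": {
  "increments": [
    {"linear": [0,-0.03,0],"yaw": 0},
    {"linear": [0,-0.07,0],"yaw": 0},
    {"linear": [0,-0.11,0],"yaw": 0},
    {"linear": [0,-0.14,0],"yaw": 0},
    {"linear": [0,-0.14,0],"yaw": 0}
  ]
}}

```text
t: 7.65
tool_pos: [0.535, 0.1597, 0.2259]
orientation: [-1.572, 0.021, -0.023]
force: [-0.1, 0.2, -1.0]
opening: 0.0157
```

```bash
python3 -c "
from h import *
rel([.437,.3,.18],-1.6)
cv2.imwrite('pics/s9.png',robot.read_camera('side')[120:320,120:310].repeat(3,0).repeat(3,1))
s=robot.read_state();M=Rn.from_rotvec(s['orientation']).as_matrix()
tip=s['tool_pos']+M@np.array([.06,.073-.011,0]);print(tip,proj('side',tip),(proj('side',tip)-[120,120])*3)
"
```

```text
t 7.65 pos [0.535  0.1597 0.2259] head -1.61 q [ 0.2   0.02  1.61 -0.    1.52 -1.34] F [-0.1  0.2 -1. ] open 0.0157
lin [-0.102   0.0456  0.1376] yaw -0.0 tooldown [ 0.001 -0.001 -1.   ]
[0.59376524 0.15764003 0.16135421] [210.32579643 203.89172551] [270.9773893  251.67517652]
```

View pics/s9.png

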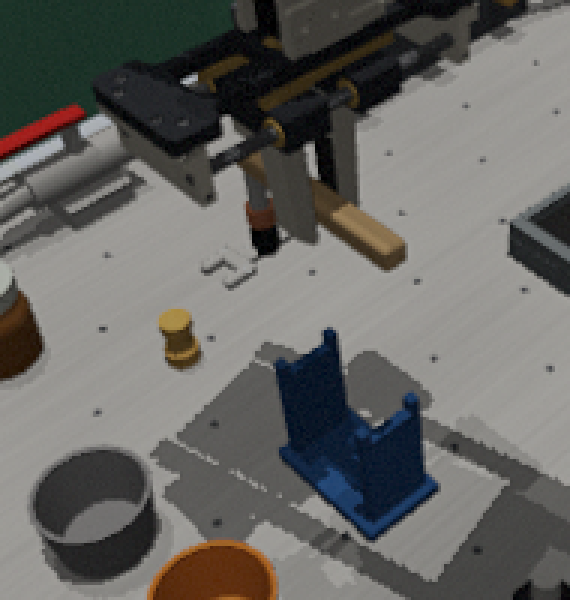

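Brush in hand. The bristle tip appears at (208,204) in the side view against a prediction of (210,204), so it is within about 3 mm. Next I'll go above the orange pot.

Request:
{"name": "carry_out", "arguments": {
  "increments": [
    {"linear": [-0.03,0,0.04],"yaw": 0},
    {"linear": [-0.06,0,0.08],"yaw": 0},
    {"linear": [-0.085,0,0.115],"yaw": 0},
    {"linear": [-0.102,0.02,0.138],"yaw": 0},
    {"linear": [-0.102,0.046,0.138],"yaw": 0}
  ]
}}

```text
t: 8.32
tool_pos: [0.4338, 0.3016, 0.1752]
orientation: [-1.573, 0.023, -0.017]
force: [1.1, 0.1, -1.9]
opening: 0.0157
```

Request:
{"name": "carry_out", "arguments": {
  "increments": [
    {"linear": [0,0,0],"yaw": 0}
  ]
}}

```text
t: 8.45
tool_pos: [0.4311, 0.3005, 0.1709]
orientation: [-1.577, 0.027, -0.011]
force: [0.1, -0.9, -0.8]
opening: 0.0157
```

```bash
python3 -c "
from h import *
rel([.4363,.3,.078],-1.6)
cv2.imwrite('pics/s10.png',robot.read_camera('side')[200:400,100:290].repeat(3,0).repeat(3,1))
s=robot.read_state();M=Rn.from_rotvec(s['orientation']).as_matrix()
tip=s['tool_pos']+M@np.array([.06,.073-.011,0]);print(tip,(proj('side',tip)-[100,200])*3)
print((proj('side',[.4963,.2985,.05])-[100,200])*3)
"
```

```text
t 8.45 pos [0.4311 0.3005 0.1709] head -1.4 q [ 0.51 -0.03  1.75  0.    1.43 -1.04] F [ 0.1 -0.9 -0.8] open 0.0157
lin [0.0062 0.0928 0.0002] yaw 0.004 tooldown [-0.011 -0.006 -1.   ]
[0.49126021 0.2991142  0.10983355] [259.33178831 297.36711669]
[273.09427428 352.9670483 ]
```

View pics/s10.png

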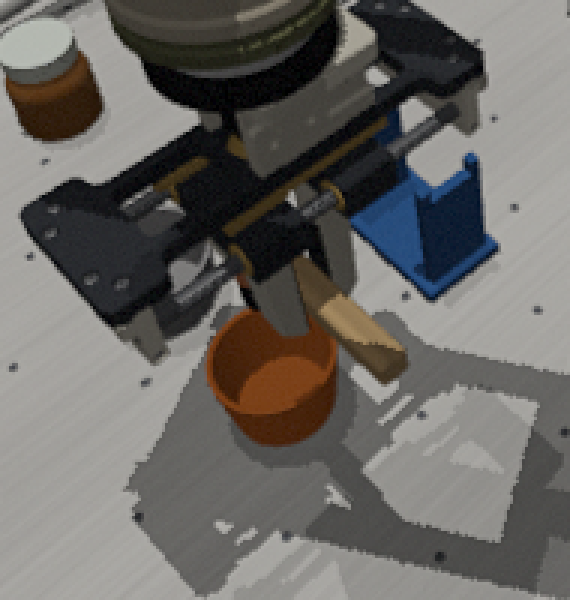

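Request:
{"name": "carry_out", "arguments": {
  "increments": [
    {"linear": [0.004,0.025,0],"yaw": 0},
    {"linear": [0.006,0.05,0],"yaw": 0},
    {"linear": [0.006,0.075,0],"yaw": 0},
    {"linear": [0.006,0.09,0],"yaw": 0},
    {"linear": [0.006,0.09,0],"yaw": 0}
  ]
}}

```text
t: 9.12
tool_pos: [0.4365, 0.2997, 0.0815]
orientation: [-1.576, 0.028, -0.011]
force: [0.2, -0.3, -0.3]
opening: 0.0158
```

Request:
{"name": "carry_out", "arguments": {
  "increments": [
    {"linear": [0,0,0],"yaw": 0},
    {"linear": [0,0,0],"yaw": 0}
  ]
}}

```text
t: 9.38
tool_pos: [0.4373, 0.3001, 0.0827]
orientation: [-1.576, 0.027, -0.013]
force: [-0.3, 0.5, -1.3]
opening: 0.0158
```

```bash
python3 -c "
from h import *
rel([.4363,.3,.18],-1.6)
cv2.imwrite('pics/s11.png',robot.read_camera('side')[200:400,100:290].repeat(3,0).repeat(3,1))
s=robot.read_state();M=Rn.from_rotvec(s['orientation']).as_matrix()
tip=s['tool_pos']+M@np.array([.06,.073-.011,0]);print(tip)
"
```

```text
t 9.38 pos [0.4373 0.3001 0.0827] head -1.44 q [ 0.5   0.07  1.82  0.    1.26 -1.04] F [-0.3  0.5 -1.3] open 0.0158
lin [-0.0019 -0.0972 -0.0006] yaw 0.003 tooldown [-0.009 -0.005 -1.   ]
[0.49662164 0.29827159 0.02009198]
```

View pics/s11.png

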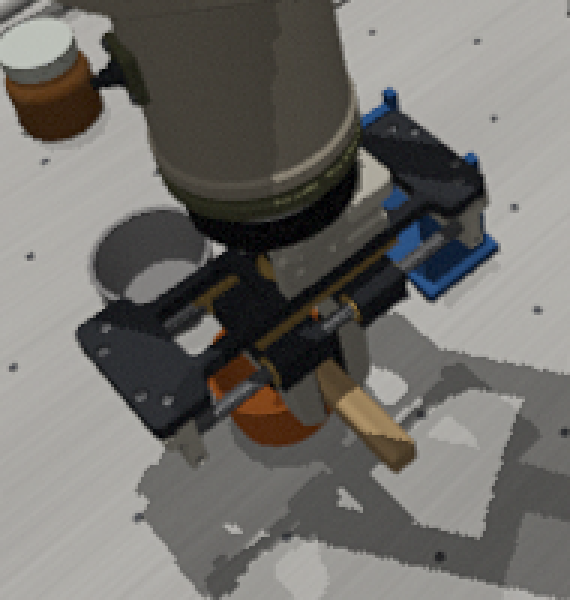

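The tip is about 30 mm below the rim by kinematics, and the pot has not moved. I'll lift out and go to the port.

Request:
{"name": "carry_out", "arguments": {
  "increments": [
    {"linear": [0,-0.025,0],"yaw": 0},
    {"linear": [0,-0.055,0],"yaw": 0},
    {"linear": [0,-0.1,-0.01],"yaw": 0},
    {"linear": [0,-0.14,-0.06],"yaw": 0},
    {"linear": [0,-0.14,-0.11],"yaw": 0}
  ]
}}

```text
t: 10.05
tool_pos: [0.4378, 0.1907, 0.2281]
orientation: [-1.573, 0.019, -0.017]
force: [1.0, -0.6, -0.7]
opening: 0.0156
```

```bash
python3 -c "
from h import *
rel([.456,-.179,.18],-1.6)"
```

```text
t 10.05 pos [0.4378 0.1907 0.2281] head -1.34 q [ 0.3  -0.2   1.81 -0.    1.54 -1.24] F [ 1.  -0.6 -0.7] open 0.0156
lin [ 0.0269  0.049  -0.3691] yaw 0.004 tooldown [-0.001 -0.002 -1.   ]
```

Request:
{"name": "carry_out", "arguments": {
  "increments": [
    {"linear": [0.005,0,-0.055],"yaw": 0},
    {"linear": [0.01,0,-0.11],"yaw": 0},
    {"linear": [0.013,0,-0.165],"yaw": 0},
    {"linear": [0.018,0,-0.22],"yaw": 0},
    {"linear": [0.022,0,-0.275],"yaw": 0}
  ]
}}

```text
t: 10.68
tool_pos: [0.4535, -0.0865, 0.2297]
orientation: [-1.574, 0.018, -0.019]
force: [1.0, 0.5, -0.5]
opening: 0.0159
```

Request:
{"name": "carry_out", "arguments": {
  "increments": [
    {"linear": [0.003,0,-0.05],"yaw": 0},
    {"linear": [0.005,0.01,-0.09],"yaw": 0},
    {"linear": [0.005,0.03,-0.095],"yaw": 0},
    {"linear": [0.005,0.049,-0.095],"yaw": 0}
  ]
}}

```text
t: 11.18
tool_pos: [0.4564, -0.1824, 0.1808]
orientation: [-1.574, 0.018, -0.021]
force: [0.4, -0.5, -0.9]
opening: 0.0156
```

```bash
python3 -c "
from h import *
rel([.456,-.179,.143],-1.6)"
```

```text
t 11.18 pos [ 0.4564 -0.1824  0.1808] head -1.41 q [-0.48 -0.14  1.84 -0.    1.44 -2.03] F [ 0.4 -0.5 -0.9] open 0.0156
lin [-0.0005  0.0378  0.0036] yaw 0.003 tooldown [ 0.001 -0.003 -1.   ]
```

Request:
{"name": "carry_out", "arguments": {
  "increments": [
    {"linear": [0,0,0.003],"yaw": 0},
    {"linear": [0,0.01,0.003],"yaw": 0},
    {"linear": [0,0.01,0.003],"yaw": 0}
  ]
}}

```text
t: 11.55
tool_pos: [0.4564, -0.1789, 0.1704]
orientation: [-1.574, 0.018, -0.019]
force: [0.5, 0.5, -0.4]
opening: 0.0157
```

```bash
python3 -c "
from h import *
rel([.456,-.179,.143],-1.6)
for n,a,b in(('side',290,110),('top',320,170)):
  cv2.imwrite(f'pics/{n}12.png',robot.read_camera(n)[b:b+130,a:a+130].repeat(5,0).repeat(5,1).clip(0,255)[:600])
  s=robot.read_state();M=Rn.from_rotvec(s['orientation']).as_matrix()
  tip=s['tool_pos']+M@np.array([.06,.073-.011,0]);print(tip,(proj(n,tip)-[a,b])*5,(proj(n,[.516,-.181,.085])-[a,b])*5)
"
```

```text
t 11.55 pos [ 0.4564 -0.1789  0.1704] head -1.36 q [-0.48 -0.14  1.86 -0.    1.42 -2.02] F [ 0.5  0.5 -0.4] open 0.0157
lin [-0.0004  0.0274 -0.0001] yaw 0.004 tooldown [ 0.001 -0.003 -1.   ]
[ 0.5166449  -0.18072162  0.10897977] [302.27538522 266.62071388] [298.74368723 308.83370875]
[ 0.5168398  -0.18095128  0.1092888 ] [293.46016116 286.39327136] [277.06009867 292.26429975]
```

View pics/side12.png

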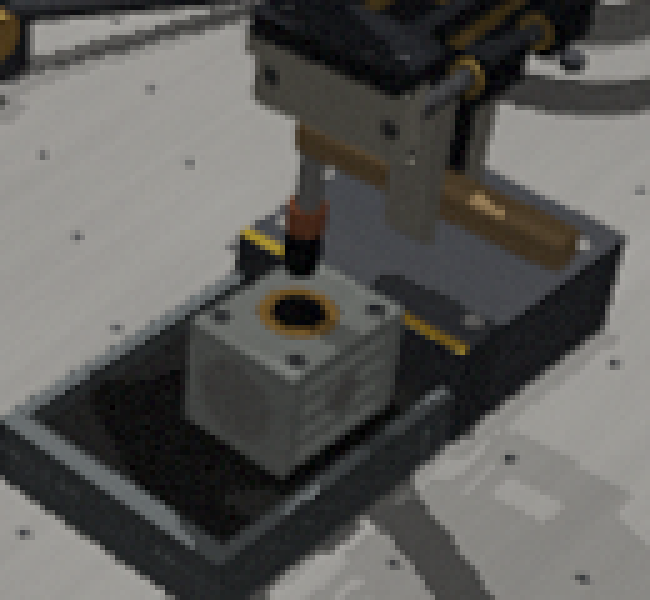

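View pics/top12.png

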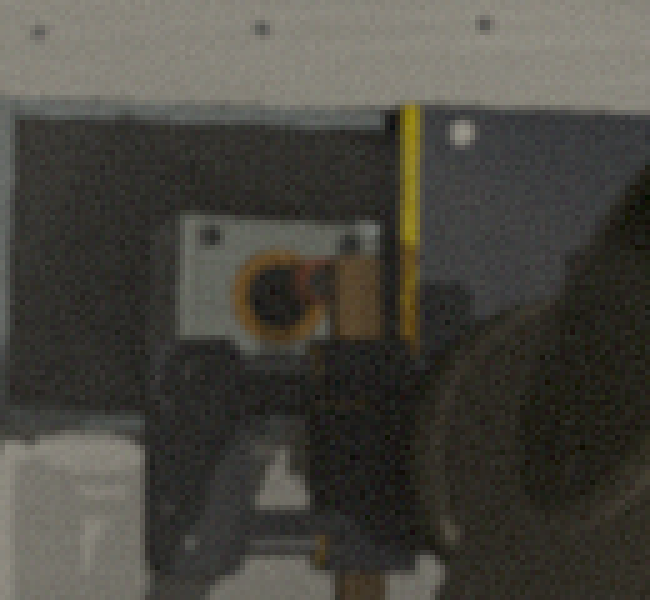

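The tip is at (350,164) in the side view, right above the port at (350,172.5), matching the prediction. I'll lower it gently.

Request:
{"name": "carry_out", "arguments": {
  "increments": [
    {"linear": [0,0.008,0],"yaw": 0},
    {"linear": [0,0.014,0],"yaw": 0},
    {"linear": [0,0.019,0],"yaw": 0},
    {"linear": [0,0.023,0],"yaw": 0},
    {"linear": [0,0.027,0],"yaw": 0}
  ]
}}

```text
t: 12.28
tool_pos: [0.4567, -0.1794, 0.1439]
orientation: [-1.574, 0.018, -0.02]
force: [-1.0, -0.5, -0.2]
opening: 0.0161
```

Request:
{"name": "carry_out", "arguments": {
  "increments": [
    {"linear": [0,0.001,0],"yaw": 0},
    {"linear": [0,0.001,0],"yaw": 0}
  ]
}}

```text
t: 12.52
tool_pos: [0.4568, -0.1794, 0.143]
orientation: [-1.574, 0.018, -0.02]
force: [-0.4, -0.6, 0.6]
opening: 0.0159
```

```bash
python3 -c "
from h import *
rel([.456,-.179,.143],-1.6)
for n,a,b in(('side',290,110),):
  cv2.imwrite(f'pics/{n}13.png',robot.read_camera(n)[b:b+130,a:a+130].repeat(5,0).repeat(5,1).clip(0,255)[:600])
  s=robot.read_state();M=Rn.from_rotvec(s['orientation']).as_matrix()
  tip=s['tool_pos']+M@np.array([.06,.073-.011,0]);print(tip,s['force'],s['wrist_torque'])
"
```

```text
t 12.53 pos [ 0.4568 -0.1794  0.143 ] head -1.38 q [-0.48 -0.12  1.89 -0.    1.36 -2.02] F [-0.4 -0.6  0.6] open 0.0159
lin [-0.0008  0.      0.0004] yaw 0.004 tooldown [ 0.002 -0.004 -1.   ]
[ 0.5168933  -0.18107833  0.08121935] [-0.84625372 -0.31003775  0.63684188] [ 0.14845281  0.0239545  -0.00162723]
```

View pics/side13.png

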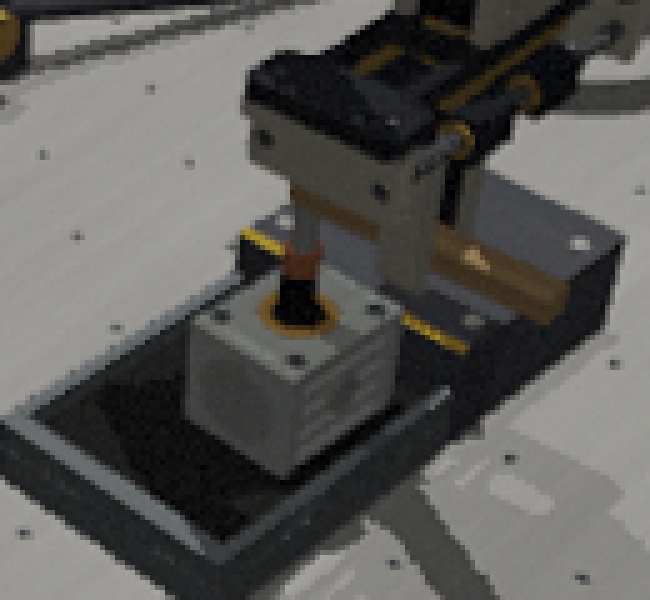

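The tip appears to sit on the black disc at about (350,174), but the force is at noise level. I'll press 3 mm further; the spring allows 10 mm at 2.5 N.

Request:
{"name": "carry_out", "arguments": {
  "increments": [
    {"linear": [0,0.0015,0],"yaw": 0},
    {"linear": [0,0.003,0],"yaw": 0},
    {"linear": [0,0.003,0],"yaw": 0},
    {"linear": [0,0.003,0],"yaw": 0}
  ]
}}

```text
t: 13.08
tool_pos: [0.4569, -0.1795, 0.1402]
orientation: [-1.574, 0.017, -0.021]
force: [-1.9, -0.6, 1.4]
opening: 0.0156
```

```bash
python3 -c "
from h import *
rel([.456,-.179,.143],-1.6)
for n,a,b in(('side',290,110),):
  cv2.imwrite(f'pics/{n}14.png',robot.read_camera(n)[b:b+130,a:a+130].repeat(5,0).repeat(5,1).clip(0,255)[:600])
  s=robot.read_state();M=Rn.from_rotvec(s['orientation']).as_matrix()
  tip=s['tool_pos']+M@np.array([.06,.073-.011,0]);print(tip,s['force'],s['wrist_torque'])
  for i in range(4): robot.read_camera('top'); s=robot.read_state(); print(s['force'].round(2),s['wrist_torque'].round(3))
"
```

```text
t 13.07 pos [ 0.4569 -0.1795  0.1402] head -1.38 q [-0.48 -0.11  1.89 -0.    1.36 -2.02] F [-1.9 -0.6  1.4] open 0.0156
lin [-0.0009 -0.0028  0.0004] yaw 0.004 tooldown [ 0.002 -0.004 -1.   ]
[ 0.51696926 -0.18115233  0.07834741] [-1.2444151   0.76725451  0.64614962] [ 0.05308605 -0.1653264   0.05302197]
[-0.9   0.46  1.79] [ 0.092 -0.057  0.028]
[-1.75  0.47  0.63] [ 0.12  -0.098  0.039]
[-1.97 -0.33  0.81] [ 0.088 -0.087 -0.013]
[-0.54  0.16  1.23] [ 0.143 -0.045 -0.047]
```

View pics/side14.png

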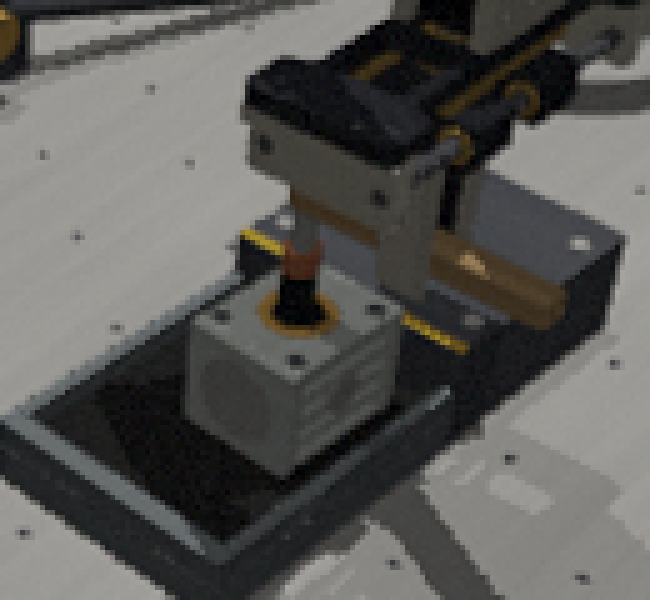

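Mean upward force is now about 1.1 N against about −0.8 N in free air, so the bristles are pressed on the port. The housing has not moved. I'll lift and take the brush back.

Request:
{"name": "carry_out", "arguments": {
  "increments": [
    {"linear": [0,-0.015,0],"yaw": 0},
    {"linear": [0,-0.045,0],"yaw": 0},
    {"linear": [0,-0.085,0.01],"yaw": 0},
    {"linear": [0.01,-0.088,0.06],"yaw": 0},
    {"linear": [0.025,-0.088,0.115],"yaw": 0}
  ]
}}

```text
t: 13.95
tool_pos: [0.4853, -0.0643, 0.2301]
orientation: [-1.575, 0.017, -0.025]
force: [1.0, 0.9, -1.8]
opening: 0.0158
```

```bash
python3 -c "
from h import *
rel([.5328,.159,.2],-1.6)"
```

```text
t 13.95 pos [ 0.4853 -0.0643  0.2301] head -1.51 q [-0.23 -0.18  1.79 -0.    1.53 -1.78] F [ 1.   0.9 -1.8] open 0.0158
lin [0.0415 0.0293 0.2246] yaw 0.002 tooldown [ 0.005 -0.005 -1.   ]
```

Request:
{"name": "carry_out", "arguments": {
  "increments": [
    {"linear": [0.01,0,0.055],"yaw": 0},
    {"linear": [0.02,0,0.11],"yaw": 0},
    {"linear": [0.03,0,0.165],"yaw": 0},
    {"linear": [0.04,0,0.21],"yaw": 0},
    {"linear": [0.042,0.01,0.225],"yaw": 0}
  ]
}}

```text
t: 14.58
tool_pos: [0.534, 0.1621, 0.2207]
orientation: [-1.574, 0.013, -0.024]
force: [0.1, -0.4, -0.7]
opening: 0.0157
```

Request:
{"name": "carry_out", "arguments": {
  "increments": [
    {"linear": [0,0,0],"yaw": 0},
    {"linear": [0,0,0],"yaw": 0}
  ]
}}

```text
t: 14.82
tool_pos: [0.534, 0.161, 0.221]
orientation: [-1.575, 0.013, -0.025]
force: [-0.2, -0.8, -1.6]
opening: 0.0157
```

```bash
python3 -c "
from h import *
rel([.5328,.159,.1],-1.6)
cv2.imwrite('pics/s15.png',robot.read_camera('side')[160:320,140:310].repeat(4,0).repeat(4,1)[:600])"
```

```text
t 14.82 pos [0.534 0.161 0.221] head -1.39 q [ 0.2   0.01  1.62 -0.01  1.5  -1.34] F [-0.2 -0.8 -1.6] open 0.0157
lin [-0.0021  0.121  -0.0015] yaw 0.004 tooldown [ 0.007 -0.004 -1.   ]
```

View pics/s15.png

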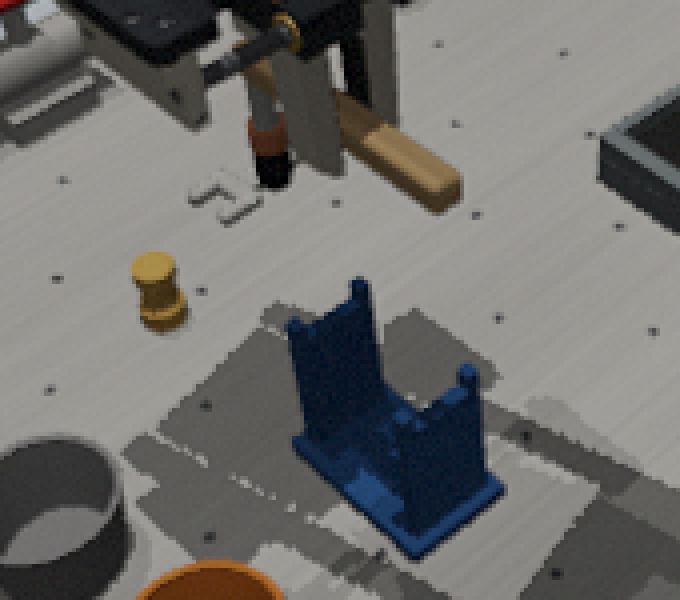

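```bash
python3 -c "
from h import *
P=[ray('side',px(c,(140,160),4),.095) for c in((469,370),(402,415),(360,283),(296,325))]
for p in P: print(p.round(4))
print(np.mean(P,0))"
```

```text
[0.4899 0.1434 0.095 ]
[0.4928 0.1824 0.095 ]
[0.5698 0.1403 0.095 ]
[0.5711 0.1794 0.095 ]
[0.53093079 0.16139931 0.095     ]
```

Request:
{"name": "carry_out", "arguments": {
  "increments": [
    {"linear": [-0.001,0.03,-0.002],"yaw": 0},
    {"linear": [-0.002,0.06,-0.002],"yaw": 0},
    {"linear": [-0.002,0.09,-0.002],"yaw": 0},
    {"linear": [-0.002,0.115,-0.002],"yaw": 0},
    {"linear": [-0.002,0.121,-0.002],"yaw": 0}
  ]
}}

```text
t: 15.5
tool_pos: [0.5319, 0.1569, 0.0986]
orientation: [-1.575, 0.017, -0.025]
force: [-1.6, 0.0, -0.2]
opening: 0.0156
```

```bash
python3 -c "
from h import *
rel([.5328,.159,.083],-1.6)
cv2.imwrite('pics/s16.png',robot.read_camera('side')[160:320,140:310].repeat(4,0).repeat(4,1)[:600])"
```

```text
t 15.5 pos [0.5319 0.1569 0.0986] head -1.52 q [ 0.2   0.1   1.76 -0.01  1.28 -1.34] F [-1.6  0.  -0.2] open 0.0156
lin [0.0008 0.0156 0.0022] yaw 0.001 tooldown [ 0.005 -0.005 -1.   ]
```

View pics/s16.png

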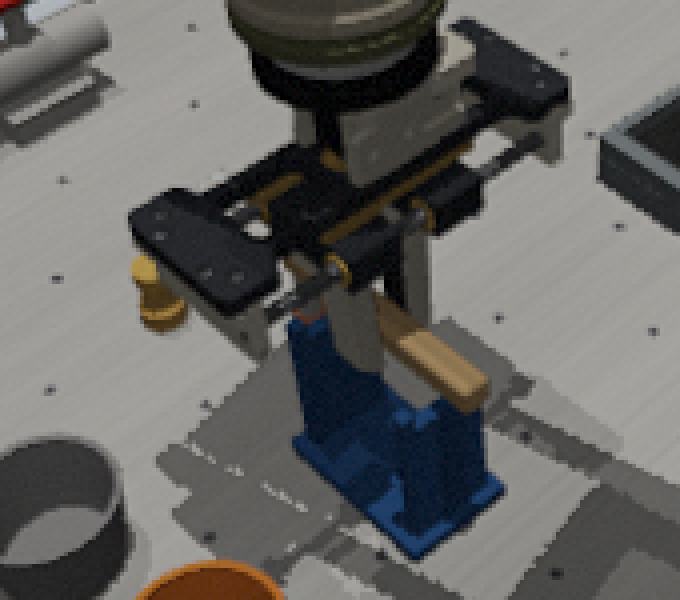

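The lip tops put the rest's middle at about (0.531, 0.161). I'll centre the brush in y while lowering it.

Request:
{"name": "carry_out", "arguments": {
  "increments": [
    {"linear": [0,0,0.003],"yaw": 0},
    {"linear": [0,0.005,0.003],"yaw": 0},
    {"linear": [0,0.01,0.003],"yaw": 0},
    {"linear": [0,0.015,0.003],"yaw": 0},
    {"linear": [0,0.0155,0.003],"yaw": 0}
  ]
}}

```text
t: 16.18
tool_pos: [0.5322, 0.1601, 0.0831]
orientation: [-1.575, 0.017, -0.025]
force: [-1.4, 0.9, 0.4]
opening: 0.0159
```

Request:
{"name": "carry_out", "arguments": {
  "increments": [
    {"linear": [0,0,0],"yaw": 0},
    {"linear": [0,0,0],"yaw": 0}
  ]
}}

```text
t: 16.42
tool_pos: [0.5322, 0.16, 0.0832]
orientation: [-1.575, 0.017, -0.025]
force: [0.0, -0.4, -0.6]
opening: 0.0161
```

Height matches the pick-up height to 0.4 mm. I'll open about halfway.

Request:
{"name": "carry_out", "arguments": {
  "increments": [
    {"linear": [0,0,0],"yaw": 0},
    {"linear": [0,0,0],"yaw": 0},
    {"linear": [0,0,0],"yaw": 0},
    {"linear": [0,0,0],"yaw": 0}
  ],
  "gripper": 0.6
}}

```text
t: 16.92
tool_pos: [0.5322, 0.1601, 0.0832]
orientation: [-1.575, 0.017, -0.025]
force: [-0.5, 0.1, 0.0]
opening: 0.0507
```

Request:
{"name": "carry_out", "arguments": {
  "increments": [
    {"linear": [0,-0.02,0],"yaw": 0},
    {"linear": [0,-0.05,0],"yaw": 0},
    {"linear": [0,-0.09,0],"yaw": 0},
    {"linear": [0,-0.14,0],"yaw": 0},
    {"linear": [0,-0.15,0],"yaw": 0}
  ]
}}

```text
t: 17.55
tool_pos: [0.5338, 0.1613, 0.2397]
orientation: [-1.573, 0.01, -0.031]
force: [1.0, -0.9, 0.3]
opening: 0.0558
```

Request:
{"name": "carry_out", "arguments": {
  "increments": [
    {"linear": [-0.02,0,-0.05],"yaw": 0},
    {"linear": [-0.04,0,-0.1],"yaw": 0},
    {"linear": [-0.06,0,-0.15],"yaw": 0},
    {"linear": [-0.08,0,-0.2],"yaw": 0},
    {"linear": [-0.08,0,-0.2],"yaw": 0}
  ]
}}

```text
t: 18.18
tool_pos: [0.4474, -0.0393, 0.2395]
orientation: [-1.574, 0.013, -0.035]
force: [-0.4, 0.8, 0.6]
opening: 0.0559
```

```bash
python3 -c "
from h import *
rel([.5328,.159,.083],-1.6)
cv2.imwrite('pics/s17.png',robot.read_camera('side'))
cv2.imwrite('pics/t17.png',robot.read_camera('top'))
cv2.imwrite('pics/t17c.png',cv2.resize(robot.read_camera('top')[160:290,110:240],None,fx=4.5,fy=4.5,interpolation=2))"
```

```text
t 18.18 pos [ 0.4474 -0.0393  0.2395] head -1.77 q [-0.2  -0.31  1.88 -0.    1.56 -1.74] F [-0.4  0.8  0.6] open 0.0559
lin [0.077  0.1569 0.2014] yaw -0.003 tooldown [ 0.014 -0.004 -1.   ]
```

View pics/s17.png

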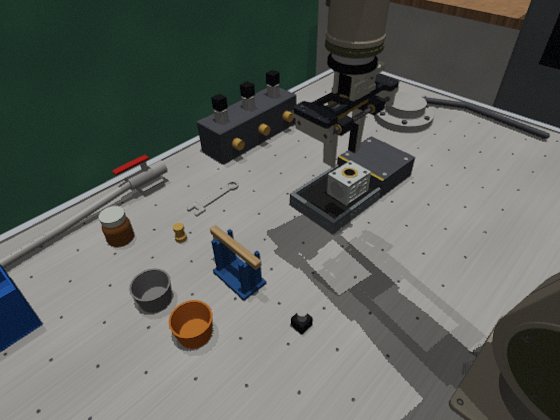

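View pics/t17.png

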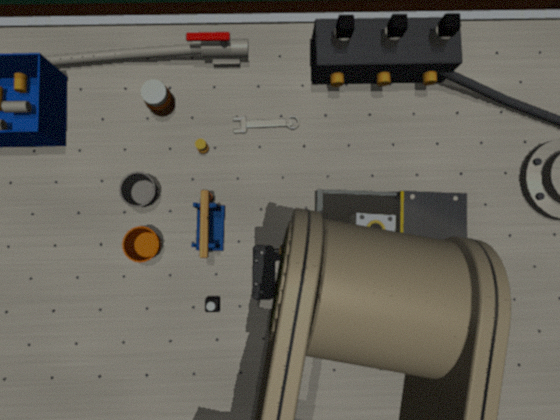

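View pics/t17c.png

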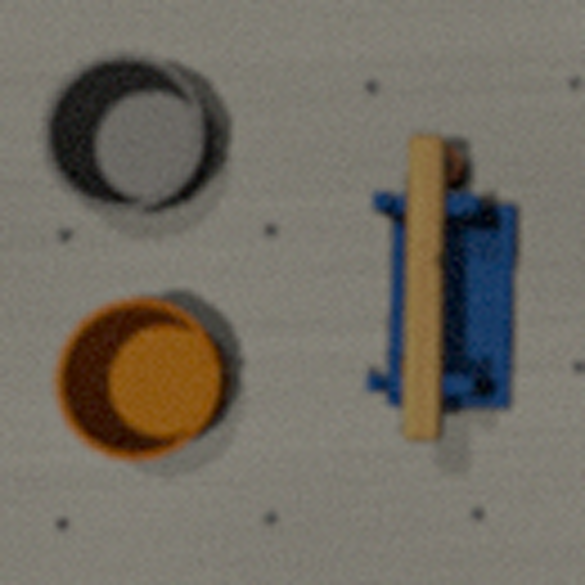

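The pictures show the brush across both uprights between the lips, at (205,190)–(204,257) in the top view as at the start. The housing is port-up, the pots and bystanders are unmoved, and the arm is clear. I'll hand in.

```bash
python3 -c "
from h import *
robot.close_job()"
```

```text
the job is handed in; nothing more can be done
```

I handed the job in with all four parts carried out: tumble, dip, dab and brush back on its rest. It took about 18 s of robot time, and the system gave no verdict.

- **Housing:** I pushed it over the edge with two fingers on the port face. It tumbled once and lies flat on the landing with the port up, about 58 mm past the edge by camera.
- **Dip:** The bristle tip went about 30 mm below the orange pot's rim, worked out from the arm position. The pot did not visibly move.
- **Dab:** By position, the brush went about 4 mm past first contact, and then 7 mm. The first press was lost in force noise, so I pressed 3 mm further, and the average force then rose by roughly 1–2 N. The tip was within a few millimetres of the port's centre, and the housing did not shift.
- **Brush:** It lies across both uprights, between the lips, within about 2 mm of the middle. The handle looks the same as at the start in the top view.
- **Everything else:** The pots, spanner, coupling and plug look unmoved in the last pictures. The arm is clear of everything.

**Checks that disagreed:**
- The two cameras differed by 2–5 mm on the points I measured.
- The bristle tip appeared about 2 px from its predicted place in two side views.
- One move call was refused because it lacked a yaw value, so I repeated it.

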